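# Hold the blue standard cell in the light path

## Task

On the light bench, first slide the orange shutter fin fully open, away from the robot, so that the lamp is uncovered. Then pick the blue glass cell off the steel tray, gripping it by its two white frosted faces only, never by the clear blue faces or the top, and hold it upright in the light path, about midway between lamp and detector, with its clear faces square to the beam and the beam passing through the middle of the lower half of the cell. Finish while still holding it there, still and touching nothing but the gripper; do not bump the instrument with it or disturb the other cells, the vial and the stopper.

Things in the scene. Friction and masses are not known exactly. Their poses are not given: they have to be found in the camera images.
- blue_cell: Standing solid-glass block 25 x 25 x 70 mm tall, 75 to 135 g, origin at the centre of its underside, z up. Clear blue core (17 mm in x); white frosted slabs 4 mm thick, 20 mm wide, full height, on its +x and -x sides, 25 mm over both: grip closing along its x. Clear faces look along +y and -y, 25 mm apart; light goes through along y. Any yaw to 1.55 rad, any of the three tray places.
- amber_cell: Standing solid-glass absorbance standard, a square block 25 x 25 mm and 70 mm tall, 105 g, origin at the centre of its underside, z up its length. Amber core, same make and axes as the blue one. A bystander, leave it alone.
- green_cell: Standing solid-glass absorbance standard, a square block 25 x 25 mm and 70 mm tall, 105 g, origin at the centre of its underside, z up its length. Green core, same make and axes as the blue one. A bystander, leave it alone.
- tray: Fixed flat stainless tray, 150 mm (x) x 300 mm (y), floor 3 mm thick, rim 9 mm high; origin at the centre of its underside on the worktop. The three cells stand on its floor in a row along its y, about 90 mm apart.
- bench: Fixed light bench, origin under its centre, +x away from the robot within 20 degrees. Base plate 110 (x) x 240 (y) x 12 mm; two housings 100 (x) x 60 (y) mm, tops 100 mm above the worktop: white lamp at y 45 to 105 mm, grey detector at y -45 to -105 mm; 90 mm gap, less 5 mm at the lamp for the shutter blade. Beam along y at x = 0, over the yellow line.
- beam (a point): Middle of the light path: midway between lamp and detector lens (20 mm discs), 70 mm above the worktop, above the yellow cross on the base plate (whose top is at 12 mm). Axes as bench; beam along y. The light spot is about 5 mm across.
- shutter (a joint): Shutter of the lamp, a dark steel blade sliding along the lamp's inner face with the orange fin on top of the lamp housing: 0 m closed (blade over the lens), 0.030 m fully open, at its stop, moved along the bench's +x. Slides with about 1.5 N and stays where it is left. Starts at 0 to 6 mm.
- shutter_fin (a point): Centre of the orange fin of the shutter: 14 mm along the bench's x, 24 mm along its y, 24 mm tall, top at 128 mm above the worktop; below it a flat steel slide whose top is at 104 mm. Moves with the shutter. Axes as bench.
- vial: Small jar with white cap, 28 mm in diameter, 55 mm tall, loose; origin at the centre of its underside. A bystander.
- stopper: Blue plastic stopper, 34 mm in diameter, 20 mm tall, loose; origin at the centre of its underside. A bystander.
Not all that is in view belongs to the job. Leave any pink or yellow look-alike of the blue_cell alone.

How it is judged (in metres and radians):
On the way, in this order (a step that is already met when the one before it is completed fails the run):
1. the shutter is open while the blue cell still stands on the tray (value of joint shutter above 0.026 m and distance of blue_cell from where it was at the start of the episode below 0.02 m), for 0.2 s.
2. the blue cell is lifted off the tray by its frosted faces (z of blue_cell in the frame of tray above 0.02 m and contact force between the fingers and blue_cell_c1 above 1 N and contact force between the fingers and blue_cell_c2 above 1 N), for 0.2 s.
At the end, for the whole second after the job is handed in: Shutter beyond 26 of 30 mm; cell held still by both frosted faces, touching neither bench nor tray, upright within 0.12 rad, square to the beam within 0.15 rad, beam within 6 mm of its middle sideways and 6 to 38 mm above its underside, cell within 20 mm of midway (value of joint shutter above 0.026 m and contact force between the fingers and blue_cell_c1 above 1 N and contact force between the fingers and blue_cell_c2 above 1 N and x of beam in the frame of blue_cell between -0.006 and 0.006 m and y of beam in the frame of blue_cell between -0.02 and 0.02 m and z of beam in the frame of blue_cell between 0.006 and 0.038 m and angle between the y axis of blue_cell and the y axis of beam, either way round below 0.15 rad and angle between blue_cell's own z axis and vertical below 0.12 rad and linear speed of blue_cell below 0.02 m/s and contact force between blue_cell and bench below 0.1 N and contact force between blue_cell and tray below 0.1 N); the arm keeps its last pose, push and grip.
It fails at once if the fingers touch a clear face or the top of the blue cell (contact force between the fingers and blue_cell_c0 above 0.5 N).
It fails at once if the blue cell is toppled or strongly tilted (angle between blue_cell's own z axis and vertical above 0.5 rad).
It fails at once if the blue cell bumps the light bench (contact force between blue_cell and bench above 2 N).
It fails at once if another cell, the vial or the stopper is disturbed (distance of any of amber_cell, green_cell, vial, stopper from where it was at the start of the episode above 0.015 m).
It also fails if it takes over 51 s, if anything falls off the work surface, if the arm or the gripper's body presses on something with over 40 N, if the wrist force passes 120 N, or if a joint passes its speed limit or range.

## Robot

A 6-joint arm with a two-finger parallel gripper is mounted at the origin on the work surface. World frame = base frame: x ahead of the robot, y to its left, z up, the work surface at z = 0. Lengths are in mm, angles in rad, forces in N, time in s.
With the tool pointing down it reaches from about 350 to 775 mm from the base axis. Payload 7.3 kg.
Tool frame: the origin (TCP) lies midway between the tips of the shut fingers; the grasp point (between the pads) lies 19 mm behind it; z points along the fingers, x is the direction in which the jaws open and shut, and the axes are right-handed (so a half turn about z gives the same grasp; the last joint's range is limited). The gripper opens to 92 mm and grips with 3 to 60 N. Pads are 19 mm wide; open, the fingers measure 130 mm over their backs; the gripper's body (75 mm by 190 mm) begins 47 mm behind the grasp point.
Start: joints at [1.09, 0.342, 1.524, -0, 1.275, -0.146], TCP at [172.491, 495.875, 226.741] pointing down, gripper open.
Joint ranges: [-2.53, 2.53], [-0.77, 2.02], [0.04, 2.7], [-1, 4.14], [0.28, 2.66], [-3.11, 3.11]. Speed limits (rad/s): [2.57, 2.57, 3.14, 3.14, 3.14, 3.14].

## Interface

Orientations are given as [roll, pitch, yaw] about the fixed x, y, z axes, in that order (R = Rz(yaw) Ry(pitch) Rx(roll)).
In Python, from plant import bot gives the robot as it stands.
- The arm moves only by the shell command python3 -m pendant 'ROWS' [OPENING]. ROWS is JSON, a list of rows, each an object with "linear": the shift along the world's x, y, z in mm, a list of three; "twist": the turn about the world's z in degrees. In form: [{"linear": [x, y, z], "twist": twist}, ...]. A call has 1 to 20 rows; each row is the pose to reach, as a shift and turn from the pose commanded when the call began; what a row does not reach only later rows make up. A row lasts 1/8 s, in which the tool goes at most 62.5 mm and 10.7 degrees, less where a joint would pass 70% of its speed; a pose out of reach is approached as far as the arm can. A call with a gripper value outside its range is refused whole. OPENING is the closure in counts, from 0 (fully open) to 255 (shut), set as the call begins (- or left out, the last holds). The fingers move at their own pace and stop on an object; the grip force is fixed at half the most. Time passes only in rows, so rows that repeat a pose let the fingers close. It gives the time, the measured TCP pose, the force and the opening at its end, in the units of the state.
- bot.get_obs(): the state, without advancing time (a new reading comes with each control period).
- bot.capture(name): name is "scene" or "top" or "wrist"; returns a dict with "frame" (480x640x3 uint8, blue, green, red), "z_map" (480x640 float32, mm along the optical axis (not along the pixel's ray), 0 where there is no reading), "fx", "fy", "cx", "cy" (pixels), "rvec" (rotation vector, rad) and "tvec" (3), from world to camera coordinates, as OpenCV has them. Camera axes: x right, y down, z forward; pixel columns grow to the right and rows downward; lengths in mm; the calibration is good to about 2 mm. A picture is of the moment at which its call begins.
- bot.close_job(): hands the job in, once; it reports no verdict.
The state is a dict: "time": time; "joint_positions": joint angles; "dq": joint speeds; "tau": joint torques, N m; "tool_pos": TCP position; "tcp_rot": TCP orientation; "contact_force": force on the tool from outside, world axes, zero at the start; "moment": the same for the moment, N m; "grip_width": finger opening in mm.
Only numpy, scipy, OpenCV 4.12 (cv2) and the standard library are available. Lean on these libraries where they do the work, as an engineer would, in place of code of your own. Each camera call takes 0.05 s, during which the arm holds its last target. There are 200 camera calls.

## Working session

There is one attempt and no reset: what is moved stays moved. The work goes in short steps, Python scripts to look and compute and a shell command to move; the robot and the scene stay as the last step left them, time stands still between calls to the robot, and variables do not carry over. Pictures are saved under pics/ and viewed, about 8 in all and at most 12, crops included, and the job is handed in when it is done.

```bash
mkdir -p pics; ls
cat > h.py <<'E'
import numpy as np, cv2
from plant import bot
def cap(n):
    c=bot.capture(n); R=cv2.Rodrigues(np.array(c["rvec"],float))[0]; t=np.array(c["tvec"],float).ravel()
    z=c["z_map"]; v,u=np.mgrid[0:z.shape[0],0:z.shape[1]]
    P=np.stack([(u-c["cx"])/c["fx"]*z,(v-c["cy"])/c["fy"]*z,z],-1)
    c["W"]=(P-t)@R   # world points
    c["W"][z==0]=np.nan; c["R"]=R;c["t"]=t
    return c
E
python3 - <<'E'
from h import *
o=bot.get_obs(); print(o["time"],o["tool_pos"],o["tcp_rot"],o["grip_width"],o["contact_force"])
for n in("top","scene"):
    c=cap(n); cv2.imwrite(f"pics/{n}0.png",c["frame"]); np.save(n+"_W.npy",c["W"])
E
```

```text
pics
0.0 [172.29263884 495.52008329 226.04115733] [-3.14131893e+00  1.49602637e-03  1.23596349e+00] 92.0335823741585 [-0.54177571  0.22223923  0.12069307]
```

View pics/top0.png

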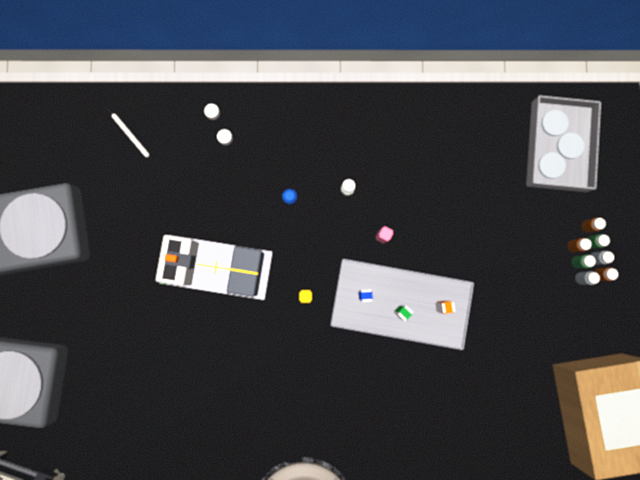

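View pics/scene0.png

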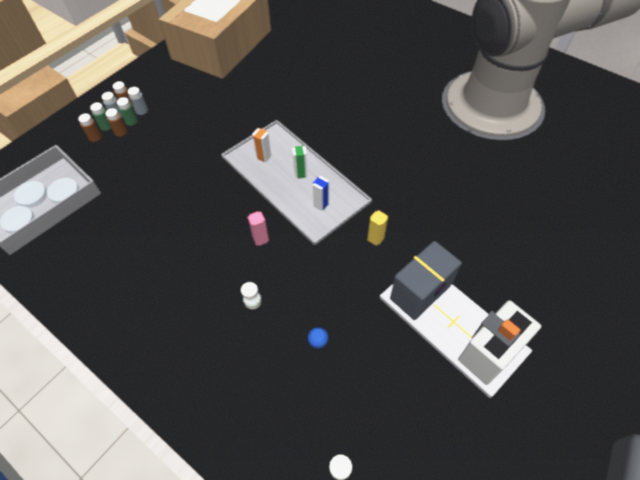

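The top view shows the bench at (214,267), with the fin at (171,258) and the detector at (245,270). Things that could be taken for the blue cell:
- the blue/white block on the tray (366,295)
- the blue stopper (289,196)
- the pink look-alike (385,234)
- the yellow look-alike (305,296)
- the green cell (404,313) and amber cell (447,307)

By the description, the cell is the block at (366,295).

Run:
```python
from h import *
W=np.load("top_W.npy"); f=cv2.imread("pics/top0.png")
def info(n,m):
    p=W[m]; p=p[~np.isnan(p).any(1)]; (c,s,a)=cv2.minAreaRect(p[:,:2].astype(np.float32))
    print(n,len(p),"med",np.median(p,0).round(1),"rect",np.round(c,1),np.round(s,1),round(a,2),"z",p[:,2].min().round(1),p[:,2].max().round(1))
hsv=cv2.cvtColor(f,cv2.COLOR_BGR2HSV); H,S,V=cv2.split(hsv)
box=lambda u0,v0,u1,v1:(lambda m:(m.__setitem__((slice(v0,v1),slice(u0,u1)),True),m)[1])(np.zeros(H.shape,bool))
z=W[...,2]
bb=box(145,225,285,310)
info("bench>6",bb&(z>6)); info("hous",bb&(z>90)&(z<112)); 
info("lamp",box(145,225,203,310)&(z>90)&(z<112));info("det",box(224,225,285,310)&(z>90)&(z<112))
info("fin",bb&(z>115)); info("finorange",bb&(H<15)&(S>150)&(V>100))
info("yellow",bb&(H>20)&(H<35)&(S>120)&(V>100)&(z<30))
cb=box(350,280,382,308)
info("cell",cb&(z>60)); info("blue",cb&(H>100)&(H<130)&(S>120)&(z>60))
info("green",box(390,298,420,328)&(z>60));info("amber",box(435,295,462,320)&(z>60))
info("yellowLA",box(295,285,318,306)&(z>30));info("stopper",box(278,185,300,206)&(z>10));info("tray",box(325,250,480,355)&(z>2)&(z<15))
crops=[cv2.resize(f[270:320,340:425],None,fx=7,fy=7,interpolation=3),cv2.resize(f[225:305,150:280],None,fx=4.57,fy=4.57,interpolation=3)]
w=595; cv2.imwrite("pics/crop1.png",np.vstack([cv2.resize(crops[0],(400,235)),cv2.resize(crops[1],(400,246))]))
```

```text
bench>6 5403 med [540.3 199.2  94.7] rect [541.1 200.8] [310.2 190.9] 89.89 z 6.0 133.0
hous 2668 med [539.7 153.8 100.4] rect [541.7 195.6] [211.1 100.6] 80.74 z 90.0 111.7
lamp 1316 med [550.  265.7 100.9] rect [553.5 266.3] [ 67.7 100.5] 81.84 z 90.0 111.7
det 1352 med [528.7 120.8 100. ] rect [529.8 121.3] [ 60.6 100. ] 80.74 z 90.8 107.9
fin 86 med [557.1 267.  127.5] rect [556.6 268.5] [24.6 13.6] 80.92 z 117.1 133.0
finorange 32 med [552.9 262.8 126. ] rect [556.3 269.8] [27.1 13.7] 85.73 z 101.7 131.7
yellow 5 med [540.3 196.5  15. ] rect [539.1 180.8] [33.1  4.4] 85.4 z 9.0 18.3
cell 133 med [ 477.1 -140.    72.9] rect [ 478.  -139.4] [23.8 24.1] 0.09 z 61.7 78.7
blue 66 med [ 477.  -138.3   72.9] rect [ 477.  -138.2] [21.7 12.9] 89.82 z 66.2 76.9
green 143 med [ 440.3 -222.    72.6] rect [ 439.2 -223. ] [25.4 24.7] 45.08 z 63.0 78.3
amber 141 med [ 452.6 -314.4   72.9] rect [ 451.6 -315.5] [25.2 25.5] 9.32 z 60.5 80.8
yellowLA 135 med [475.4  -9.1  70.7] rect [476.4  -8. ] [23.8 23.6] 89.83 z 62.9 75.5
stopper 163 med [702.8  27.5  18.4] rect [703.1  27.7] [32.  30.3] 89.55 z 10.2 25.5
tray 8054 med [ 460.1 -225.6    4.2] rect [ 460.9 -228.3] [353.6 235.8] 89.72 z 2.0 15.0
```

View pics/crop1.png

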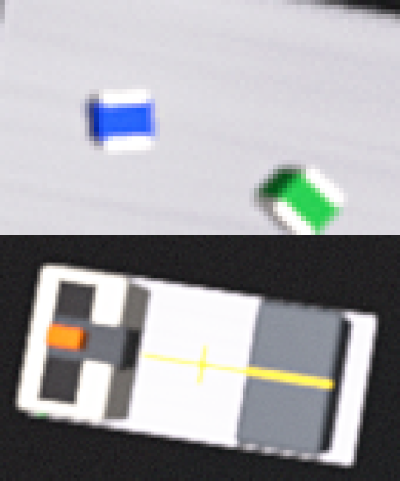

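The crop confirms a blue core with white slabs on its ±world-x sides, so the cell's yaw is about 0. The bench yaw is about -9.2° with its centre near (542,195), and the fin is near (556.5,268.5). I'll stage behind the fin first.

```bash
python3 -m pendant '[{"linear":[60,-40,0],"twist":5},{"linear":[120,-78,0],"twist":10},{"linear":[180,-116,0],"twist":10},{"linear":[230,-150,0],"twist":10},{"linear":[280,-180,0],"twist":10},{"linear":[320,-206,0],"twist":10},{"linear":[340,-220,0],"twist":10},{"linear":[340,-220,0],"twist":10},{"linear":[340,-220,0],"twist":10},{"linear":[340,-220,0],"twist":10}]' 255
python3 - <<'E'
from h import *
c=cap("wrist"); cv2.imwrite("pics/w1.png",c["frame"]); W=c["W"]; z=W[...,2]
o=bot.get_obs(); print(o["tool_pos"],o["tcp_rot"],o["grip_width"])
near=np.hypot(W[...,0]-556,W[...,1]-268)<40
m=near&(z>118)&(z<140); p=W[m]
if len(p): print(len(p),cv2.minAreaRect(p[:,:2].astype(np.float32)),np.median(p,0))
E
```

```text
time: 1.35
tool_pos: [511.5, 276.8, 226.8]
tcp_rot: [-3.141, -0.0, 1.412]
contact_force: [0.1, -0.2, -0.2]
grip_width: 0.9
[511.56821786 276.77788457 226.91886222] [-3.14151790e+00 -2.25909236e-04  1.41219799e+00] 0.07508087558813546
38 ((554.408935546875, 270.1230163574219), (0.8409625291824341, 12.592578887939453), 80.82150268554688) [552.38127845 270.41128056 127.97070187]
```

View pics/w1.png

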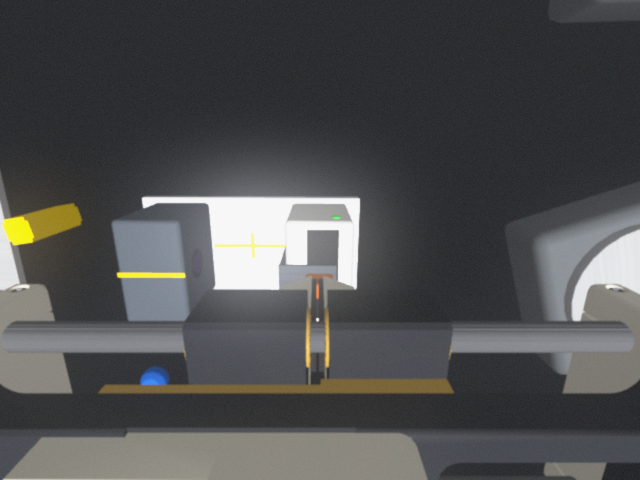

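The wrist view shows the fin under the closed fingers at (320,275) and the yellow cross at (253,245). I'm measuring the cross, then lowering and pushing.

```bash
python3 -m pendant '[{"linear":[0,0,-57]},{"linear":[0,0,-100]},{"linear":[0,0,-113]},{"linear":[0,0,-113]},{"linear":[0,0,-113]}]'
python3 -m pendant '[{"linear":[10,-1.6,0]},{"linear":[20,-3.2,0]},{"linear":[25,-4,0]},{"linear":[30,-4.8,0]},{"linear":[34,-5.4,0]},{"linear":[38,-6.1,0]},{"linear":[42,-6.7,0]},{"linear":[45,-7.2,0]},{"linear":[48,-7.7,0]},{"linear":[48,-7.7,0]}]'
python3 - <<'E'
from h import *
c=cap("wrist"); cv2.imwrite("pics/w2.png",c["frame"]); W=c["W"]; z=W[...,2]
o=bot.get_obs(); print(o["tool_pos"],o["contact_force"])
c=cap("top"); W=c["W"]; z=W[...,2]; f=c["frame"]; H,S,V=cv2.split(cv2.cvtColor(f,cv2.COLOR_BGR2HSV))
m=(np.hypot(W[...,0]-556,W[...,1]-268)<60)&(H<15)&(S>150)&(V>100); p=W[m]; print("fin",len(p),np.nanmedian(p,0) if len(p) else 0)
E
python3 - <<'E'
# cross in first wrist frame: recompute from stored picture pose is lost -> use top
from h import *
W=np.load("top_W.npy"); print("cross(top)",W[264:270,214:219].reshape(-1,3).mean(0).round(1), W[267,216])
E
```

```text
[511.6982124  276.69791151 226.96923271] [ 0.5134693  -0.36102478 -0.06852308]
fin 33 [553.10234637 262.07367197 126.09395239]
cross(top) [541.5 194.6  12.8] [540.26771707 194.12419836  15.51047212]schema error: expected keys linear, twist
schema error: expected keys linear, twist
```

Both keys are required in every row, so I'm resending.

```bash
python3 -m pendant '[{"linear":[0,0,-57],"twist":0},{"linear":[0,0,-100],"twist":0},{"linear":[0,0,-113],"twist":0},{"linear":[0,0,-113],"twist":0},{"linear":[0,0,-113],"twist":0}]'
python3 -m pendant '[{"linear":[10,-1.6,0],"twist":0},{"linear":[20,-3.2,0],"twist":0},{"linear":[25,-4,0],"twist":0},{"linear":[30,-4.8,0],"twist":0},{"linear":[34,-5.4,0],"twist":0},{"linear":[38,-6.1,0],"twist":0},{"linear":[42,-6.7,0],"twist":0},{"linear":[45,-7.2,0],"twist":0},{"linear":[48,-7.7,0],"twist":0},{"linear":[48,-7.7,0],"twist":0}]'
python3 - <<'E'
from h import *
c=cap("top"); W=c["W"]; z=W[...,2]; f=c["frame"]; H,S,V=cv2.split(cv2.cvtColor(f,cv2.COLOR_BGR2HSV))
m=(np.hypot(W[...,0]-556,W[...,1]-268)<60)&(H<15)&(S>150)&(V>100); p=W[m]; print("fin",len(p),np.nanmedian(p,0) if len(p) else 0)
E
```

```text
time: 2.12
tool_pos: [513.7, 276.4, 115.8]
tcp_rot: [3.138, -0.002, 1.411]
contact_force: [0.3, -0.7, 0.1]
grip_width: 0.4
time: 3.38
tool_pos: [561.0, 268.2, 113.7]
tcp_rot: [3.141, -0.0, 1.41]
contact_force: [0.6, 1.0, 0.4]
grip_width: 0.5
fin 0 0
```

```bash
python3 -m pendant '[{"linear":[2,-0.3,0],"twist":0},{"linear":[4,-0.6,0],"twist":0},{"linear":[4,-0.6,0],"twist":0}]'
python3 -m pendant '[{"linear":[1.5,-0.2,0],"twist":0},{"linear":[3,-0.5,0],"twist":0},{"linear":[3,-0.5,0],"twist":0}]'
python3 - <<'E'
from h import *
c=cap("scene"); f=c["frame"][280:400,420:580]; cv2.imwrite("pics/s2.png",cv2.resize(f,None,fx=4,fy=4,interpolation=3))
W=c["W"]; H,S,V=cv2.split(cv2.cvtColor(c["frame"],cv2.COLOR_BGR2HSV))
for n,W_,im in(("now",W,c["frame"]),("start",np.load("scene_W.npy"),cv2.imread("pics/scene0.png"))):
    H,S,V=cv2.split(cv2.cvtColor(im,cv2.COLOR_BGR2HSV))
    m=(np.hypot(W_[...,0]-560,W_[...,1]-266)<70)&(H<15)&(S>150)&(V>100); p=W_[m]; print(n,len(p),np.nanmedian(p,0) if len(p) else 0, np.nanmax(p,0) if len(p) else 0)
E
```

```text
time: 3.8
tool_pos: [564.2, 267.8, 113.8]
tcp_rot: [-3.141, -0.0, 1.411]
contact_force: [-4.4, 0.4, 1.3]
grip_width: 0.6
time: 4.18
tool_pos: [564.4, 267.8, 113.8]
tcp_rot: [-3.135, 0.001, 1.411]
contact_force: [-13.1, 2.4, 9.2]
grip_width: 0.1
now 225 [586.00612587 267.08012757 127.50576368] [590.79801858 281.38403809 130.9659575 ]
start 235 [558.8947115  272.12409883 127.35675345] [564.58101415 286.42591879 131.02802672]
```

View pics/s2.png

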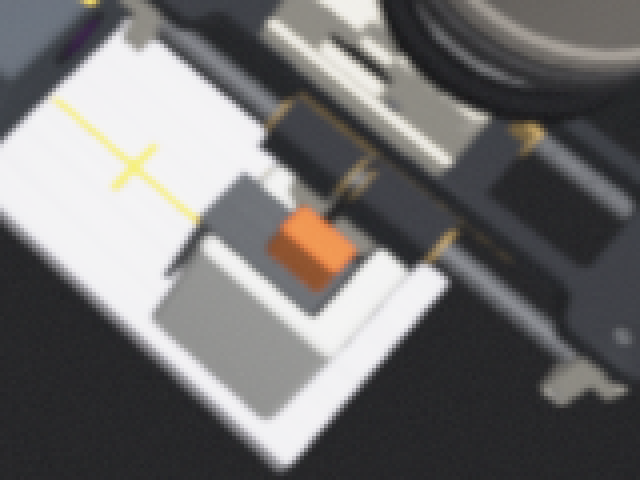

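The fin moved about 27.5 mm to its stop, where the contact force rose to 13 N, so the shutter is open. I'm retreating and moving over the blue cell.

```bash
python3 -m pendant '[{"linear":[-10,1.6,0],"twist":0},{"linear":[-20,3.2,0],"twist":0},{"linear":[-20,3.2,0],"twist":0},{"linear":[-20,3.2,50],"twist":0},{"linear":[-25,0,100],"twist":0},{"linear":[-35,-50,116],"twist":-10},{"linear":[-45,-108,116],"twist":-20},{"linear":[-55,-166,116],"twist":-30},{"linear":[-65,-224,116],"twist":-40},{"linear":[-72,-282,116],"twist":-50},{"linear":[-80,-340,116],"twist":-60},{"linear":[-86,-380,116],"twist":-70},{"linear":[-89.5,-406.5,116],"twist":-80.8},{"linear":[-89.5,-406.5,116],"twist":-80.8},{"linear":[-89.5,-406.5,116],"twist":-80.8},{"linear":[-89.5,-406.5,116],"twist":-80.8}]' 0
cat > cellm.py <<'E'
from h import *
import sys
c=cap("wrist"); cv2.imwrite("pics/%s.png"%sys.argv[1],c["frame"]); W=c["W"]; z=W[...,2]
o=bot.get_obs(); print(o["tool_pos"],o["tcp_rot"],o["grip_width"])
H,S,V=cv2.split(cv2.cvtColor(c["frame"],cv2.COLOR_BGR2HSV))
near=np.hypot(W[...,0]-478,W[...,1]+139)<30
for n,m in(("top",near&(z>69)&(z<77)),("bluetop",near&(z>69)&(z<77)&(H>100)&(H<130)&(S>120))):
    p=W[m]; 
    if len(p): print(n,len(p),cv2.minAreaRect(p[:,:2].astype(np.float32)),np.median(p,0).round(1))
E
python3 cellm.py w3
```

```text
time: 6.22
tool_pos: [478.2, -138.4, 229.8]
tcp_rot: [-3.142, -0.0, 0.003]
contact_force: [-0.2, 0.5, 0.1]
grip_width: 91.5
[ 478.21029758 -138.4625357   229.81862776] [-3.14155738e+00 -2.96008799e-04  3.05623403e-03] 91.8873826493153
top 657 ((475.9381408691406, -137.92636108398438), (24.914655685424805, 25.58698272705078), 3.7967615127563477) [ 476.1 -137.3   73.1]
bluetop 408 ((475.5820007324219, -137.24383544921875), (15.300213813781738, 23.9985408782959), 2.6434264183044434) [ 476.  -137.    73.1]
```

View pics/w3.png

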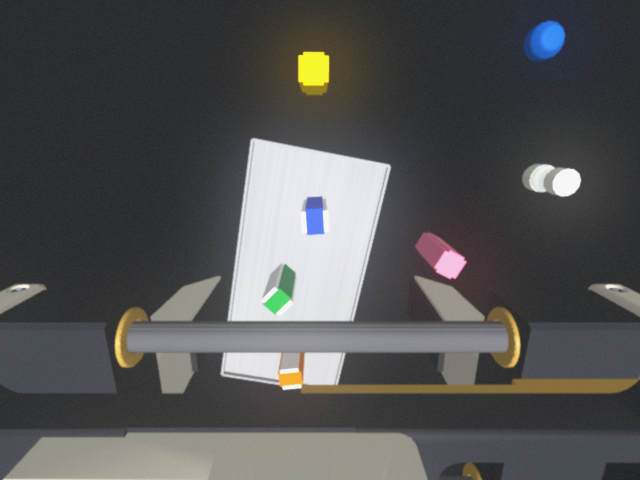

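The wrist view shows the cell top at (315,222) with white slabs left and right (±x) and clear faces along y. It measures about (476.3,-137.8) with yaw about +3°. I'm descending around it and closing.

```bash
python3 -m pendant '[{"linear":[-1.5,1.4,-50],"twist":3},{"linear":[-1.5,1.4,-100],"twist":3},{"linear":[-1.5,1.4,-130],"twist":3},{"linear":[-1.5,1.4,-130],"twist":3},{"linear":[-1.5,1.4,-130],"twist":3}]' && python3 cellm.py w4
```

```text
time: 6.9
tool_pos: [477.4, -138.0, 101.0]
tcp_rot: [3.141, -0.002, 0.054]
contact_force: [0.2, 0.6, 0.4]
grip_width: 92.0
[ 477.62088967 -138.20908118  101.29942447] [ 3.14020605e+00 -2.70177153e-03  5.34571157e-02] 91.92180335315064
top 1687 ((475.776611328125, -137.6417236328125), (25.049402236938477, 25.329975128173828), 3.366584062576294) [ 475.8 -136.8   73.1]
bluetop 1110 ((475.3190612792969, -137.35653686523438), (16.19610023498535, 24.830705642700195), 2.3765482902526855) [ 475.4 -136.6   73.1]
```

```bash
python3 -m pendant '[{"linear":[-0.4,0.4,-36],"twist":0},{"linear":[-0.4,0.4,-60],"twist":0},{"linear":[-0.4,0.4,-72],"twist":0},{"linear":[-0.4,0.4,-72],"twist":0},{"linear":[-0.4,0.4,-72],"twist":0},{"linear":[-0.4,0.4,-72],"twist":0}]' && python3 -m pendant '[{"linear":[0,0,0],"twist":0},{"linear":[0,0,0],"twist":0},{"linear":[0,0,0],"twist":0},{"linear":[0,0,0],"twist":0},{"linear":[0,0,0],"twist":0},{"linear":[0,0,0],"twist":0},{"linear":[0,0,0],"twist":0},{"linear":[0,0,0],"twist":0},{"linear":[0,0,0],"twist":0},{"linear":[0,0,0],"twist":0}]' 255
```

```text
time: 7.7
tool_pos: [476.7, -137.9, 28.7]
tcp_rot: [3.141, -0.002, 0.053]
contact_force: [-0.7, -0.5, -0.4]
grip_width: 92.0
time: 8.95
tool_pos: [476.1, -137.6, 27.7]
tcp_rot: [3.142, -0.0, 0.053]
contact_force: [0.4, -0.6, -1.3]
grip_width: 24.7
```

```bash
python3 -m pendant '[{"linear":[0,0,10],"twist":0},{"linear":[0,0,25],"twist":0},{"linear":[0,0,45],"twist":0},{"linear":[0,0,75],"twist":0},{"linear":[0,0,105],"twist":0},{"linear":[0,0,135],"twist":0},{"linear":[0,0,150],"twist":0},{"linear":[0,0,150],"twist":0},{"linear":[0,0,150],"twist":0}]' && python3 -m pendant '[{"linear":[4,20,0],"twist":-1},{"linear":[12,55,0],"twist":-2},{"linear":[20,95,0],"twist":-4},{"linear":[28,135,0],"twist":-6},{"linear":[36,175,0],"twist":-8},{"linear":[44,215,0],"twist":-10},{"linear":[52,255,0],"twist":-12.2},{"linear":[59,290,0],"twist":-12.2},{"linear":[64,315,0],"twist":-12.2},{"linear":[65.7,328,0],"twist":-12.2},{"linear":[65.7,332.6,0],"twist":-12.2},{"linear":[65.7,332.6,0],"twist":-12.2},{"linear":[65.7,332.6,0],"twist":-12.2},{"linear":[65.7,332.6,0],"twist":-12.2}]'
python3 - <<'E'
from h import *
o=bot.get_obs(); print(o["tool_pos"],o["tcp_rot"])
for n in("wrist","top"):
    c=cap(n); cv2.imwrite(f"pics/{n}5.png",c["frame"]); W=c["W"];z=W[...,2]; np.save(n+"5.npy",W)
    H,S,V=cv2.split(cv2.cvtColor(c["frame"],cv2.COLOR_BGR2HSV))
    t=np.array(o["tool_pos"]); near=np.hypot(W[...,0]-t[0],W[...,1]-t[1])<30
    blue=near&(H>100)&(H<130)&(S>120)&(z>130); p=W[blue]
    if len(p):
        print(n,len(p),"ztop",np.percentile(p[:,2],[5,50,95]))
        zt=np.percentile(p[:,2],90); q=p[p[:,2]>zt-4]; print(len(q),cv2.minAreaRect(q[:,:2].astype(np.float32)))
    # detector top & cross & fin
    m=(z>95)&(z<104)&(W[...,1]>80)&(W[...,1]<160)&(np.abs(W[...,0]-530)<80); q=W[m]
    if len(q): print("det",cv2.minAreaRect(q[:,:2].astype(np.float32)))
    m=(z>5)&(z<20)&(H>20)&(H<35)&(S>100)&(V>100)&(np.hypot(W[...,0]-541,W[...,1]-195)<60); q=W[m]
    if len(q)>5: print("yel",len(q),cv2.minAreaRect(q[:,:2].astype(np.float32)))
E
```

```text
time: 10.07
tool_pos: [475.7, -137.4, 177.5]
tcp_rot: [-3.141, 0.0, 0.053]
contact_force: [0.4, 0.3, -1.2]
grip_width: 24.7
time: 11.82
tool_pos: [541.8, 194.3, 177.9]
tcp_rot: [3.141, -0.0, -0.161]
contact_force: [0.4, 0.4, -0.9]
grip_width: 24.8
[541.84514306 194.31680713 177.86895134] [ 3.14147147e+00 -2.54463303e-04 -1.61114923e-01]
wrist 2922 ztop [184.50914117 217.94855264 223.99166225]
1370 ((542.85986328125, 202.4043426513672), (43.52284240722656, 16.75200653076172), 81.57221984863281)
yel 310 ((540.1885986328125, 195.08038330078125), (27.13328742980957, 70.94088745117188), 9.963077545166016)
det ((529.6170654296875, 120.91061401367188), (59.97209167480469, 99.72589111328125), 81.02086639404297)
yel 9 ((541.7520751953125, 184.01651000976562), (18.979969024658203, 34.37567138671875), 11.186631202697754)
```

View pics/wrist5.png

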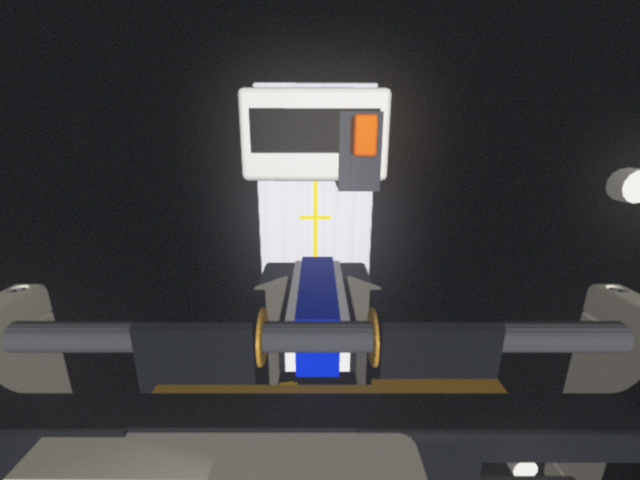

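The cell is upright in the grip, with its top at z 223 and underside at about 153. Its axis is in line with the yellow line, whose cross is at (315,217), and the shutter is still open. I'm lowering it into the light path.

```bash
python3 -m pendant '[{"linear":[-0.6,0,-10],"twist":0},{"linear":[-0.6,0,-25],"twist":0},{"linear":[-0.6,0,-40],"twist":0},{"linear":[-0.6,0,-55],"twist":0},{"linear":[-0.6,0,-70],"twist":0},{"linear":[-0.6,0,-85],"twist":0},{"linear":[-0.6,0,-95],"twist":0},{"linear":[-0.6,0,-102],"twist":0},{"linear":[-0.6,0,-104.7],"twist":0},{"linear":[-0.6,0,-104.7],"twist":0},{"linear":[-0.6,0,-104.7],"twist":0},{"linear":[-0.6,0,-104.7],"twist":0},{"linear":[-0.6,0,-104.7],"twist":0},{"linear":[-0.6,0,-104.7],"twist":0}]'
python3 - <<'E'
from h import *
o=bot.get_obs(); print(o["tool_pos"],o["tcp_rot"],np.abs(o["dq"]).max())
c=cap("wrist"); W=c["W"];z=W[...,2]; H,S,V=cv2.split(cv2.cvtColor(c["frame"],cv2.COLOR_BGR2HSV)); t=o["tool_pos"]
m=(np.hypot(W[...,0]-t[0],W[...,1]-t[1])<18)&(H>100)&(H<130)&(S>120)&(z>114)&(z<123); q=W[m]
print("blue top",len(q),np.median(q,0) if len(q) else 0)
m=(H<15)&(S>150)&(V>100)&(z>122)&(z<134); q=W[m]; print("fin",len(q),cv2.minAreaRect(q[:,:2].astype(np.float32)) if len(q) else 0)
m=(z>5)&(z<20)&(H>20)&(H<35)&(S>100)&(V>100); q=W[m]
print("yel",len(q),np.nanmedian(q,0) if len(q) else 0)
s=cap("scene"); cv2.imwrite("pics/s6.png",np.hstack([cv2.resize(s["frame"][200:400,380:560],(400,444)),cv2.resize(c["frame"],(400,444))]))
E
```

```text
time: 13.68
tool_pos: [541.2, 195.0, 73.1]
tcp_rot: [-3.142, -0.0, -0.16]
contact_force: [0.0, 0.5, -0.3]
grip_width: 25.3
[541.20552845 194.98213401  73.12840821] [-3.14153665e+00 -2.25512715e-04 -1.60264934e-01] 0.001596023361875285
blue top 1370 [540.49771889 189.26696427 118.34386814]
fin 3803 ((581.6312255859375, 266.58355712890625), (23.481786727905273, 13.579994201660156), 79.72216796875)
yel 405 [541.97499258 200.13582666  12.73544826]
```

View pics/s6.png

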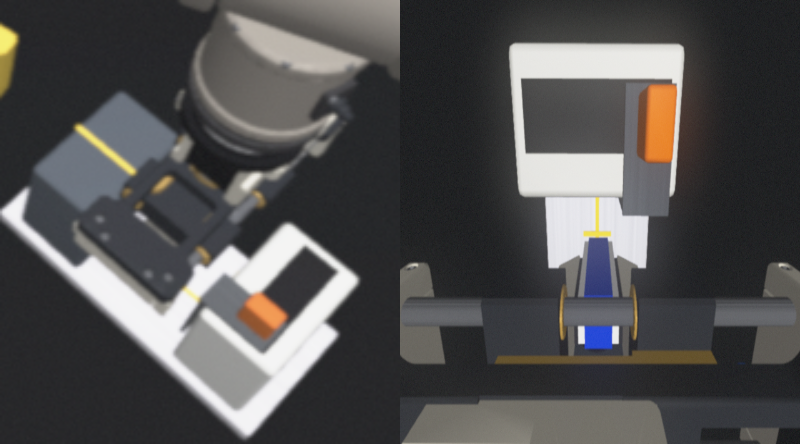

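The cell's underside is at about 48 mm, so the beam passes about 22 mm above it. The cell is on the yellow line and still, and the fin is at about 28–30 mm. I'm handing in.

```bash
python3 -c "
from plant import bot
print(bot.close_job())"
```

```text
the job is handed in; nothing more can be done
None
```

The job is handed in at about 14 s of the allowed 51 s, with the blue cell still held in the light path; no verdict was reported.

**What I did:** I pushed the shutter fin about 27.5 mm along the bench, until the contact force rose to 13 N at its stop. I then gripped the cell by its frosted faces, carried it over the detector and lowered it into the gap between lamp and detector.

**Last checks:**
- **Shutter:** the fin was at about 28 mm by the wrist camera and about 30 mm by the scene camera. Both are above the 26 mm needed.
- **Cell position:** the grip point is at (541.2, 195.0), against a beam point estimated at (541.4, 195.0). The cell's underside is at about 48 mm, so the beam passes about 22 mm above it.
- **Squareness:** the tool yaw is -9.2° and the bench measured -9.0° to -9.3°, so they agree within about 1°.
- **Hold:** the finger opening is about 25 mm, the outside force on the tool is under 1 N, and the arm is at rest.

**Disagreements and gaps:**
- The top and wrist cameras differed by 1–2 mm in x. I took the middle for the final position, which is well inside the 6 mm tolerance.
- The first push command was refused because its rows lacked the twist value, and nothing moved.
- I did not measure the other cells, the vial or the stopper again at the end. I saw no unexpected contact forces on the way.

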